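# Pack the finished model vehicles into the carrying tray

### The arm

A 6-joint arm with a two-finger parallel gripper is mounted at the origin on a cart in front of the work surface, level with it; the furniture and walls round the work are solid. World frame = base frame: x ahead of the robot, y to its left, z up, the work surface at z = 0. Lengths are in m, angles in degrees, forces in N, time in s.
With the tool pointing down it reaches from about 0.4 to 0.825 m from the base axis. Payload 7 kg.
Tool frame: the origin (TCP) lies midway between the tips of the shut fingers; the grasp point (between the pads) lies 19 mm behind it; z points along the fingers, y is the direction in which the jaws open and shut (so a half turn about z gives the same grasp; the last joint's range is limited). The gripper opens to 88 mm and grips with 3 to 60 N. Pads are 19 mm wide; open, the fingers measure 130 mm over their backs; the gripper's body (78 mm by 193 mm) begins 47 mm behind the grasp point.
Start: joints at [-60.785, 20.546, 0.682, 0, -70.136, -16.507], TCP at [0.148, -0.658, 0.227] pointing down, gripper open.
Joint ranges: [-176.03, 176.03], [-82.01, 121.73], [-58.28, 71.71], [-173.87, 95.51], [-174.79, -0.11], [-173.66, 173.66]. Speed limits (degrees/s): [136.94, 136.94, 172.46, 180, 180, 180].

### API

Orientations are given as a 3x3 rotation matrix whose columns are the frame's x, y, z axes.
In Python, from rig import robot gives the robot as it stands. Calls block until the motion is done:
- robot.goto(position, orientation): joint-space move of the TCP to a pose.
- robot.servo_line(position, ori=None, speed=0.15): straight line of the TCP; ori=None keeps the orientation; speed is the mean speed in m/s.
- robot.movej(angles): joint-space move.
- robot.move_gripper(opening): opening from 0.0 (shut) to 1.0 (fully open); the grip force is fixed at half the most; returns when the fingers have stopped.
- robot.dwell(seconds).
- robot.ik(position, orientation): joint angles nearest the present ones, or None.
- robot.grab_frame(name): name is "scene" or "top"; returns (picture, depth): 400x640x3 uint8, red, green, blue; 400x640 float32, m along the optical axis (not along the pixel's ray), 0 where there is no reading.
- robot.camera_info(name): a dict with "vfov" (degrees; the focal length in pixels is half the picture's height over the tangent of half this angle, whatever the lens; pixels are square), "cx", "cy" (the principal point, pixels), "view" (4x4, takes a point from world to camera coordinates). Camera axes: x right, y down, z forward; pixel columns grow to the right and rows downward; lengths in m; the calibration is good to about 2 mm. A picture is of the moment at which its call begins. camera_info takes no time and is no camera call.
A pose or a line that the arm cannot do raises robot.Unreachable and nothing moves.
- robot.job_done(): hands the job in, once; it reports no verdict.
Readings, each from a call of its own:
- robot.read_t(): time.
- robot.read_qpos(): joint angles.
- robot.read_qvel(): joint speeds.
- robot.read_effort(): joint torques, N m.
- robot.read_position(): TCP position.
- robot.read_tcp_rot(): TCP orientation.
- robot.read_force(): force on the tool from outside, world axes, zero at the start.
- robot.read_ft_torque(): the same for the moment, N m.
- robot.read_grip_width(): opening from 0.0 (shut) to 1.0 (fully open).
Only numpy, scipy, OpenCV 4.12 (cv2) and the standard library are available. Lean on these libraries where they do the work, as an engineer would, in place of code of your own. Each camera call takes 0.05 s, during which the arm holds its last target.

### The job

Pack the three finished models, the two tanks with turrets and the little truck, into the plywood carrying tray: each in the nest cut to its size (large tank in the largest, small tank in the middle-sized, truck in the smallest), flat on its wheels or tracks between the corner stops, centred and lying along the nest, either end first. Keep them upright all the way, and leave the tank hull that has no turret and the sanding block where they lie.

Things in the scene. Friction and masses are not known exactly. Their poses are not given: they have to be found in the camera images.
- large_tank: The larger model tank with a turret, dark olive, 45 wide x 84 long x 46 mm high over gun and thin aerial. Origin: centre of that outline, at the underside; y along its length (hull y = -31 to +42 mm, barrel to -y), x across (tracks 36 mm wide up to z = 10; hull 32 wide up to 18; turret 26 wide up to 26 mm), z up. Grasp across tracks and hull. 50 g.
- small_tank: The smaller model tank with a turret, mottled brown and green, 35 wide x 58 long x 34 mm high over a thin aerial. Origin: centre of the outline, at the underside; y along its length (hull y = -24 to +29 mm), x across (tracks x = -12 to +15 mm up to z = 8; hull x = -10 to +13 up to 13; turret up to 19 mm), z up. Grasp across tracks and hull. 30 g.
- truck: Small model truck: a grey box on a tan chassis, 22 wide x 48 long x 25 mm high. Origin: centre of the outline, at the underside; y along its length (the 24 mm high box spans y = -16 to +24 mm, the low front, 10 mm high, is at -y), x across, z up. Grasp across the 22 mm box. 20 g.
- nest_large: Fixed white plastic nest in the tray, largest of the three: plate 74 x 114 mm, 4 mm thick, with an L-shaped stop at each corner (8 mm above the plate, 5 mm thick) round a seat 64 x 104 mm (width x length). The middle of each side is open for fingers. Origin: centre of the plate's underside, on the tray floor; seat 4 mm above it. y along its length, x across, z up.
- nest_medium: Fixed white plastic nest in the tray, middle-sized of the three: plate 64 x 88 mm, 4 mm thick, with an L-shaped stop at each corner (8 mm above the plate, 5 mm thick) round a seat 54 x 78 mm (width x length). The middle of each side is open for fingers. Origin: centre of the plate's underside, on the tray floor; seat 4 mm above it. y along its length, x across, z up.
- nest_small: Fixed white plastic nest in the tray, smallest of the three: plate 48 x 76 mm, 4 mm thick, with an L-shaped stop at each corner (8 mm above the plate, 5 mm thick) round a seat 38 x 66 mm (width x length). The middle of each side is open for fingers. Origin: centre of the plate's underside, on the tray floor; seat 4 mm above it. y along its length, x across, z up.
- tray: Fixed shallow plywood carrying tray, 270 x 136 mm outside, 6 mm floor, rim 6 mm thick and 12 mm high above the table, holding the three nests in a row along its length, 81 mm apart, in any order. Origin: centre of the underside; x along its length, y across, z up; each nest's length runs across the tray.
- bare_hull: Unfinished model tank hull, black plastic, without a turret: 47 wide x 76 long x 19 mm high, loose. Not to be packed. Origin: centre of the underside; y along its length, z up.
- block: Brown cork sanding block, a plain brick 39 x 71 x 24 mm, loose. Not a model, stays where it is. Origin: centre of the underside; y along its length, z up.
Things that resemble listed ones, but are neither listed nor needed, are in the scene too. Leave any blue look-alike of the small_tank alone.

How it is judged:
By the outcome, as a careful person would: the job done as asked, in the order asked, and still so for the second after the job is handed in, with the robot touching nothing.
It also fails if it takes over 88 s, if anything falls off the work surface, if the arm or the gripper's body presses on something with over 40 N, if the wrist force passes 120 N, or if a joint passes its speed limit or range.

## Working session

There is one attempt and no reset: what is moved stays moved. The work goes in short steps, each a Python script; the robot and the scene stay as the last script left them, time stands still between calls to the robot, and variables do not carry over. Pictures are saved under pics/ and viewed, and the job is handed in when it is done.

```bash
ls; mkdir -p pics
python3 - <<'E'
from rig import robot
import cv2,numpy as np
for n in("scene","top"):
    im,d=robot.grab_frame(n); cv2.imwrite(f"pics/{n}0.png",im[...,::-1]); np.save(f"{n}0_d.npy",d);np.save(f"{n}0_i.npy",im)
    ci=robot.camera_info(n); print(n,ci); print((d==0).mean(),d[d>0].min(),d.max())
print(robot.read_t())
E
```

```text
pics
scene {'vfov': 47.837478799366735, 'cx': 320.88399107512373, 'cy': 200.47675126915868, 'view': array([[-0.69185454, -0.72177843,  0.01931829,  0.32077491],
       [-0.45893888,  0.41894184, -0.783494  ,  0.35272792],
       [ 0.55741583, -0.55092979, -0.62109899,  0.81214333],
       [ 0.        ,  0.        ,  0.        ,  1.        ]])}
0.00399609375 0.50027895 3.019775
top {'vfov': 44.5666639709645, 'cx': 326.4399149902438, 'cy': 193.88219379353433, 'view': array([[-0.01200268, -0.99968039, -0.02224997, -0.07941332],
       [-0.9983106 ,  0.01324539, -0.05657293,  0.57242506],
       [ 0.05684956,  0.02153336, -0.99815051,  1.14697119],
       [ 0.        ,  0.        ,  0.        ,  1.        ]])}
0.00383984375 0.78671783 2.0051537
0.1
```

View pics/scene0.png

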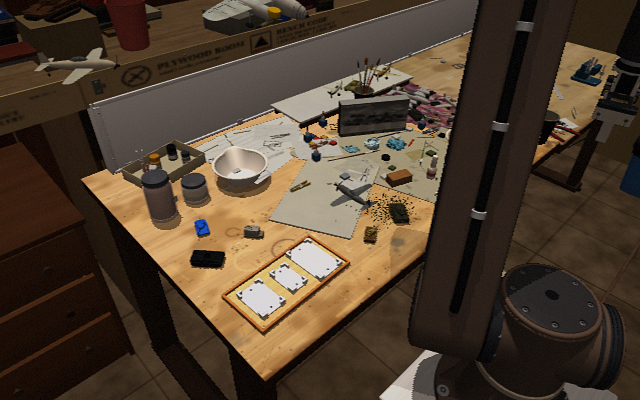

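View pics/top0.png

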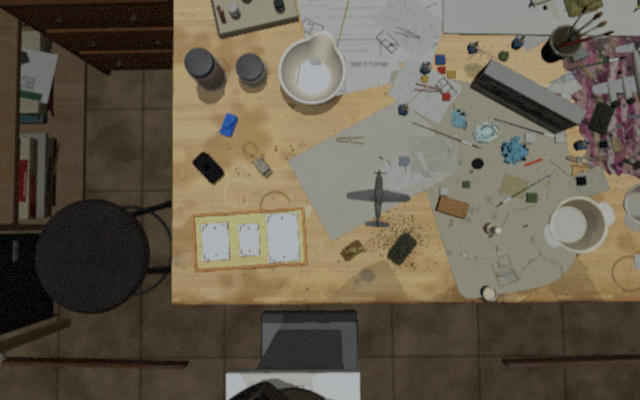

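Top view: blue look-alike at (229,125), black hull at (208,168), truck at (263,167), small tank at (352,250), large tank at (402,249), cork block at (452,206), and the tray at (250,240) with nests at (215,242) (middle or large), (249,240) (small) and (285,237). I'll enlarge these before measuring.

Run:
```python
import cv2
t=cv2.imread("pics/top0.png");s=cv2.imread("pics/scene0.png")
def c(im,x0,y0,x1,y1,f,n):
    o=cv2.resize(im[y0:y1,x0:x1],None,fx=f,fy=f,interpolation=cv2.INTER_CUBIC); cv2.imwrite("pics/"+n,cv2.convertScaleAbs(o,alpha=1.5)); print(o.shape)
c(t,185,105,345,225,5,"c_t1.png") if 0 else None
c(t,185,110,315,280,3.5,"c_t1.png")
c(t,325,180,485,280,5,"c_t2.png")
c(s,180,210,360,335,4.4,"c_s1.png")
c(s,340,160,440,250,6,"c_s2.png")
```

```text
(595, 455, 3)
(500, 800, 3)
(550, 792, 3)
(540, 600, 3)
```

View pics/c_t1.png

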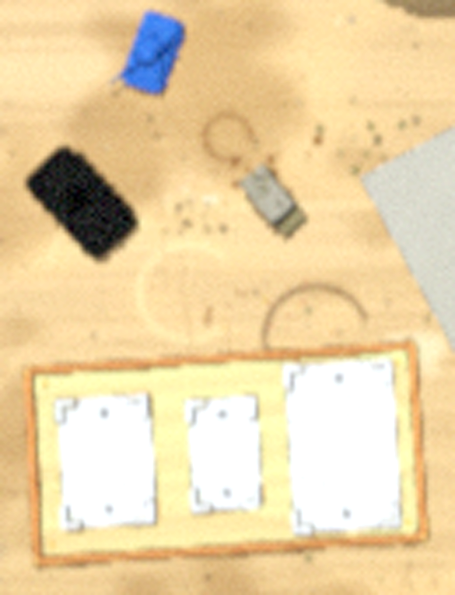

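View pics/c_t2.png

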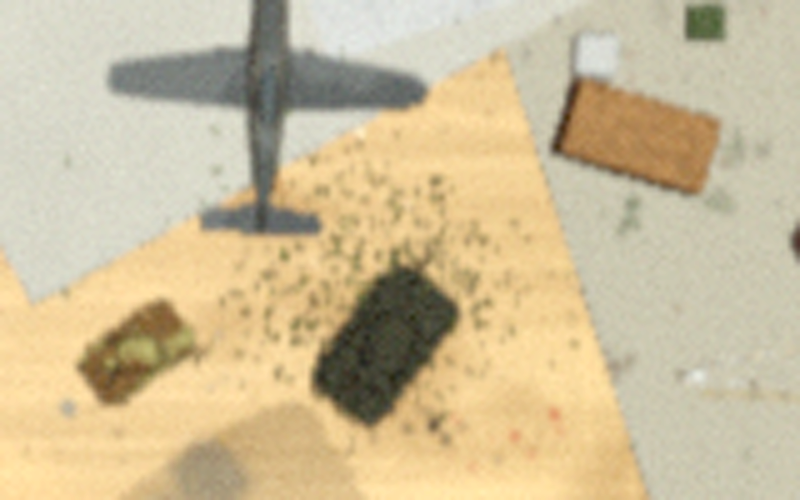

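View pics/c_s1.png

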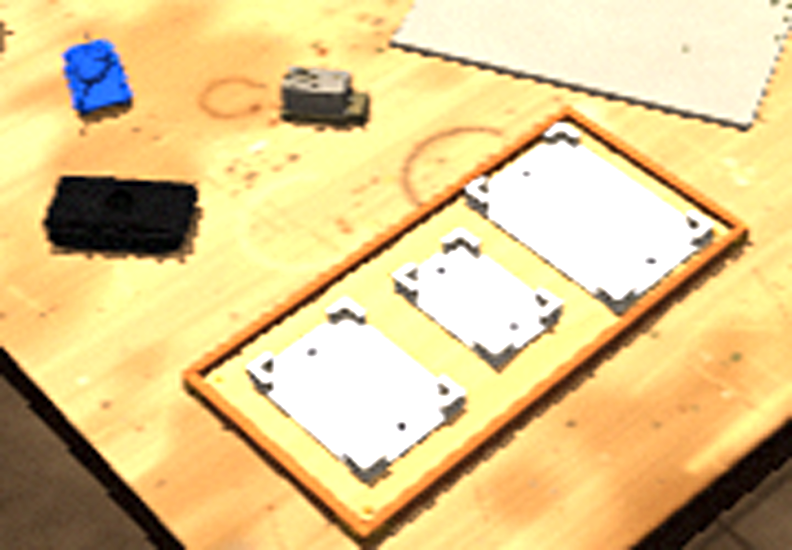

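View pics/c_s2.png

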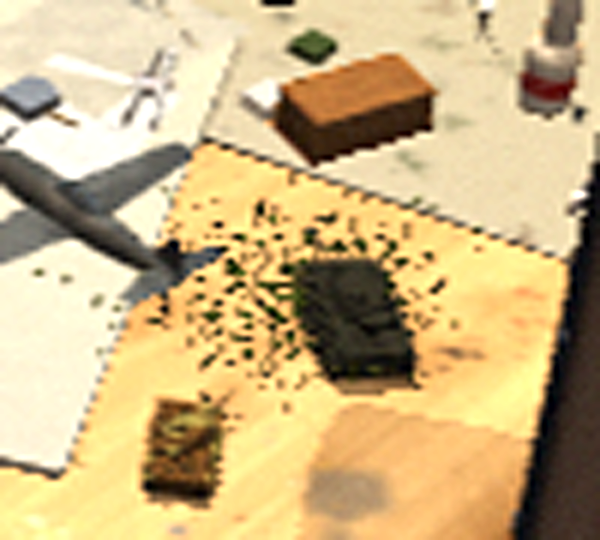

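Candidates:
- Tanks: brown/green with turret at top (352,250) is small_tank. Blue at (229,125) is the look-alike. Dark olive with turret at (402,249) is large_tank. Black, flat and turretless at (208,168) is bare_hull.
- Brick at (452,206) is the block, and the grey box with tan front at (263,167) is the truck.
- Nests, largest to smallest: (285,237), (215,242), (249,240).

The crops confirm all of these. Next I'll measure.

```bash
cat > h.py <<'E'
import numpy as np,cv2,math
from rig import robot
CI={n:robot.camera_info(n) for n in("scene","top")}
def cam(n):
    c=CI[n]; f=200/math.tan(math.radians(c["vfov"]/2)); return f,c["cx"],c["cy"],c["view"]
def cloud(n,d):
    f,cx,cy,V=cam(n); v,u=np.mgrid[0:400,0:640]
    P=np.stack([(u-cx)/f*d,(v-cy)/f*d,d,np.ones_like(d)],-1)
    return (P@np.linalg.inv(V).T)[...,:3]
def ray(n,uv,z):
    f,cx,cy,V=cam(n); uv=np.atleast_2d(uv).astype(float); R=V[:3,:3];o=-R.T@V[:3,3]
    D=np.c_[(uv[:,0]-cx)/f,(uv[:,1]-cy)/f,np.ones(len(uv))]@R
    return o+D*((z-o[2])/D[:,2])[:,None]
def proj(n,P):
    f,cx,cy,V=cam(n); p=np.atleast_2d(P)@V[:3,:3].T+V[:3,3]; return np.c_[p[:,0]/p[:,2]*f+cx,p[:,1]/p[:,2]*f+cy]
E
python3 - <<'E'
from h import *
C={}
for n in CI:
    d=np.load(f"{n}0_d.npy");C[n]=cloud(n,d); 
B={"table":None}
P=C["top"]
def z(n,u,v,r=2):
    q=C[n][v-r:v+r+1,u-r:u+r+1].reshape(-1,3);print(n,u,v,np.round(np.median(q,0),4),np.round(q[:,2].std(),4))
for u,v in[(240,190),(370,280),(215,242),(249,240),(285,237),(232,240),(208,168),(260,163),(352,250),(402,249),(452,206)]:
    z("top",u,v)
    q=np.median(P[v-2:v+3,u-2:u+3].reshape(-1,3),0); a=proj("scene",q)[0]; z("scene",int(round(a[0])),int(round(a[1])))
E
```

```text
top 240 190 [0.5845 0.1229 0.0006] 0.0023
scene 248 258 [0.5826 0.1246 0.0014] 0.0014
top 370 280 [ 3.651e-01 -1.878e-01 -3.000e-04] 0.0023
scene 403 243 [ 0.3651 -0.189   0.0014] 0.1515
top 215 242 [0.46   0.1816 0.0102] 0.0021
scene 261 299 [0.4581 0.1816 0.0106] 0.0011
top 249 240 [0.4638 0.1002 0.0095] 0.0018
scene 289 278 [0.4621 0.0998 0.0113] 0.1495
top 285 237 [0.47   0.0135 0.0106] 0.0023
scene 315 258 [0.4682 0.0149 0.0112] 0.0015
top 232 240 [0.4642 0.1415 0.0059] 0.0024
scene 274 289 [0.4628 0.1424 0.0076] 0.0013
top 208 168 [0.6369 0.196  0.0194] 0.0016
scene 208 255 [0.6379 0.1962 0.0196] 0.0013
top 260 163 [0.6462 0.07   0.0244] 0.0024
scene 250 227 [0.6464 0.0695 0.0257] 0.0015
top 352 250 [ 0.4379 -0.1454  0.0186] 0.0028
scene 370 231 [ 0.437  -0.144   0.0203] 0.002
top 402 249 [ 0.4395 -0.2619  0.0261] 0.0029
scene 399 208 [ 0.4392 -0.2608  0.0279] 0.0017
top 452 206 [ 0.5383 -0.3801  0.0284] 0.0026
scene 398 174 [ 0.5374 -0.3816  0.0297] 0.0013
```

Heights agree between the two views: table 0, seat 10, turrets 19/27, truck 25, bare hull 19 mm. Now outlines and yaw.

Run:
```python
from h import *
from scipy.interpolate import griddata
rows=[]
for name,c,w in [("large",(.4395,-.2619),.06),("small",(.4379,-.1454),.045),("truck",(.640,.066),.045)]:
    out=[]
    for n in CI:
        d=np.load(f"{n}0_d.npy");im=np.load(f"{n}0_i.npy");P=cloud(n,d)
        m=(abs(P[...,0]-c[0])<w)&(abs(P[...,1]-c[1])<w)&(d>0)
        for lo,hi in[(.004,.016),(.005,.06),(.015,.06),(.022,.06)]:
            k=(m&(P[...,2]>lo)&(P[...,2]<hi)).astype(np.uint8)
            nn,lab,st,_=cv2.connectedComponentsWithStats(k)
            if nn<2: continue
            k=lab==1+np.argmax(st[1:,4])
            q=P[k][:,:2]; 
            if len(q)<5: continue
            r=cv2.minAreaRect((q*1000).astype(np.float32)); L,W=max(r[1]),min(r[1])
            b=cv2.boxPoints(r); e=[b[1]-b[0],b[2]-b[1]]; e=max(e,key=np.linalg.norm); a=math.degrees(math.atan2(e[1],e[0]))%180
            print(name,n,lo,hi,len(q),"c",np.round(r[0],1),"LW",round(L,1),round(W,1),"ang",round(a,1),"mean",np.round(q.mean(0)*1000,1))
        # ortho picture
        N=300; g=np.linspace(-w,w,N); X,Y=np.meshgrid(c[0]-g,c[1]-g,indexing='ij') # up=+x, left=+y
        mm=(abs(P[...,0]-c[0])<w+.02)&(abs(P[...,1]-c[1])<w+.02)&(d>0)
        col=griddata(P[mm][:,:2],im[mm].astype(float),(X,Y),method='linear'); hz=griddata(P[mm][:,:2],P[mm][:,2],(X,Y),method='linear')
        out.append(np.clip(np.nan_to_num(col)*2,0,255).astype(np.uint8)[...,::-1]); 
    rows.append(np.hstack(out))
for i,r in zip("abc",rows): cv2.imwrite(f"pics/o_{i}.png",r)
```

```text
large scene 0.004 0.016 245 c [ 460.4 -260.6] LW 114.7 85.5 ang 129.2 mean [ 453.6 -256.9]
large scene 0.005 0.06 469 c [ 459.5 -259.9] LW 115.6 82.0 ang 131.5 mean [ 445.8 -256.4]
large scene 0.015 0.06 255 c [ 445.3 -265.5] LW 91.6 47.9 ang 135.8 mean [ 437.4 -257.7]
large scene 0.022 0.06 76 c [ 436.  -261.3] LW 36.4 22.2 ang 157.7 mean [ 436.8 -259. ]
large top 0.004 0.016 253 c [ 451.1 -260.8] LW 88.3 66.5 ang 147.9 mean [ 454.9 -266.8]
large top 0.005 0.06 605 c [ 451.8 -260.8] LW 89.5 64.8 ang 137.3 mean [ 444.2 -262.4]
large top 0.015 0.06 358 c [ 442.6 -266.2] LW 82.8 38.0 ang 138.8 mean [ 438.2 -260.4]
large top 0.022 0.06 123 c [ 438.6 -262.7] LW 37.4 22.7 ang 165.1 mean [ 439.  -262.1]
small scene 0.004 0.016 147 c [ 438.7 -146.6] LW 61.6 32.2 ang 124.5 mean [ 433.3 -140.3]
small scene 0.005 0.06 190 c [ 438.6 -146.5] LW 61.5 31.8 ang 126.0 mean [ 434.  -140.5]
small scene 0.015 0.06 63 c [ 437.6 -142.5] LW 39.7 21.7 ang 120.4 mean [ 436.1 -141.2]
small top 0.004 0.016 202 c [ 438.5 -145.6] LW 54.0 32.2 ang 128.8 mean [ 439.  -146.2]
small top 0.005 0.06 274 c [ 438.6 -145.5] LW 54.1 32.1 ang 128.9 mean [ 438.8 -145.5]
small top 0.015 0.06 80 c [ 437.7 -141.2] LW 35.7 16.1 ang 98.2 mean [ 437.5 -142.4]
truck scene 0.004 0.016 97 c [637.5  70.5] LW 52.8 21.3 ang 49.0 mean [632.   69.6]
truck scene 0.005 0.06 209 c [638.4  67.5] LW 48.4 23.4 ang 39.4 mean [636.4  70.3]
truck scene 0.015 0.06 126 c [641.6  69.9] LW 36.4 23.0 ang 37.5 mean [639.7  71.3]
truck scene 0.022 0.06 90 c [641.7  69.4] LW 36.0 22.2 ang 38.9 mean [641.2  70.3]
truck top 0.004 0.016 48 c [630.5  57.6] LW 22.8 20.3 ang 43.4 mean [627.2  54.5]
truck top 0.005 0.06 180 c [639.5  65.4] LW 46.2 20.9 ang 39.9 mean [639.   64.9]
truck top 0.015 0.06 132 c [643.1  68.9] LW 36.2 20.0 ang 38.8 mean [642.6  68.4]
truck top 0.022 0.06 109 c [642.7  68.4] LW 35.3 19.4 ang 40.6 mean [642.7  68.6]
```

View pics/o_a.png

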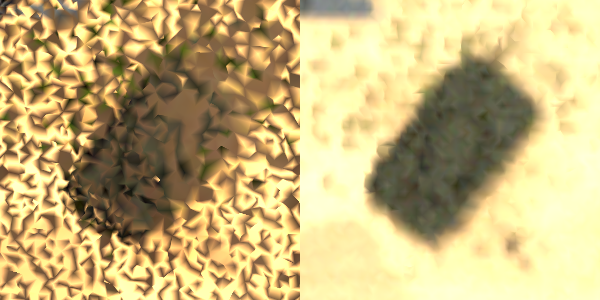

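View pics/o_b.png

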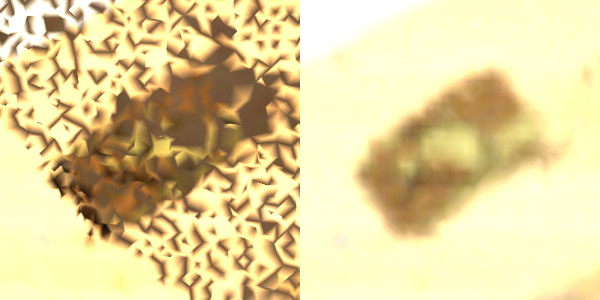

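View pics/o_c.png

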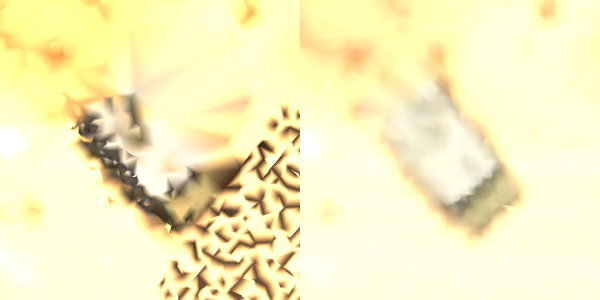

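Run:
```python
from h import *
im=np.load("top0_i.npy").astype(np.float32); s=4
f=np.load("scene0_i.npy").astype(np.float32)
vis=[]
for name,(u,v),w,zz,op in [("large",(402,249),30,.014,31),("small",(352,250),24,.010,31),("truck",(263,167),22,.018,21)]:
    cr=im[v-w:v+w,u-w:u+w]; up=cv2.resize(cr,None,fx=s,fy=s,interpolation=cv2.INTER_CUBIC)
    lab=cv2.cvtColor(np.clip(up/255,0,1),cv2.COLOR_RGB2LAB); bg=np.median(lab.reshape(-1,3),0)
    dist=np.linalg.norm(lab-bg,axis=2); dist=cv2.GaussianBlur(dist,(0,0),2)
    t,_=cv2.threshold(np.clip(dist*3,0,255).astype(np.uint8),0,255,cv2.THRESH_OTSU)
    m=(dist*3>t).astype(np.uint8)
    mo=cv2.morphologyEx(m,cv2.MORPH_OPEN,cv2.getStructuringElement(cv2.MORPH_ELLIPSE,(op,op)))
    def big(k):
        c,_=cv2.findContours(k,cv2.RETR_EXTERNAL,cv2.CHAIN_APPROX_NONE); return max(c,key=cv2.contourArea)
    for tag,k in(("raw",m),("open",mo)):
        c=big(k)[:,0].astype(float); uv=(c+.5)/s-.5+[u-w,v-w]
        q=ray("top",uv,zz)[:,:2]*1000
        r=cv2.minAreaRect(q.astype(np.float32)); b=cv2.boxPoints(r); e=max([b[1]-b[0],b[2]-b[1]],key=np.linalg.norm)
        M=cv2.moments(q.astype(np.float32)); cen=np.array([M['m10'],M['m01']])/M['m00']
        mu=math.degrees(.5*math.atan2(2*M['mu11'],M['mu20']-M['mu02']))%180
        print(name,tag,"c",np.round(r[0],1),"LW",np.round(sorted(r[1]),1),"ang",round(math.degrees(math.atan2(e[1],e[0]))%180,1),"centroid",np.round(cen,1),"mom",round(mu,1))
    o=np.clip(up*2,0,255).astype(np.uint8)[...,::-1].copy(); cv2.drawContours(o,[big(m)],-1,(0,0,255),1);cv2.drawContours(o,[big(mo)],-1,(255,0,0),1)
    vis.append(cv2.copyMakeBorder(o,0,240-o.shape[0],0,240-o.shape[1],cv2.BORDER_CONSTANT))
cv2.imwrite("pics/v1.png",np.hstack(vis))
# height profile in object axes
P=cloud("top",np.load("top0_d.npy")).reshape(-1,3); Q=cloud("scene",np.load("scene0_d.npy")).reshape(-1,3)
for name,c,a in[("large",(.4385,-.2615),138),("small",(.4385,-.1455),128)]:
    for nm,A in(("top",P),("scene",Q)):
        a_=math.radians(a); yd=np.array([math.cos(a_),math.sin(a_)]); xd=np.array([yd[1],-yd[0]])
        l=(A[:,:2]-c)*1000; y=l@yd;x=l@xd; k=(abs(x)<25)&(abs(y)<55)
        print(name,nm)
        for y0 in range(-50,50,6):
            print(y0,[ (lambda z:'%4.0f'%(np.percentile(z,80)*1000) if len(z) else '  --')(A[k&(y>=y0)&(y<y0+6)&(x>=x0)&(x<x0+5),2]) for x0 in range(-25,25,5)])
```

```text
large raw c [ 441.6 -262.8] LW [44.6 77.6] ang 140.9 centroid [ 440.6 -262.1] mom 143.2
large open c [ 440.8 -261.8] LW [43.9 74.8] ang 141.4 centroid [ 440.5 -262.1] mom 142.4
small raw c [ 436.1 -145.7] LW [36.  55.3] ang 123.7 centroid [ 437.2 -145.5] mom 122.9
small open c [ 437.3 -144.8] LW [32.4 55.2] ang 124.3 centroid [ 437.2 -145. ] mom 125.5
truck raw c [640.9  64.1] LW [34.2 58.5] ang 39.8 centroid [638.9  65.8] mom 33.9
truck open c [637.2  65.1] LW [28.  53.7] ang 33.2 centroid [637.8  65.1] mom 34.6
large top
-50 ['  12', '   2', '  -0', '   4', '  12', '  12', '   8', '  17', '   5', '  14']
-44 ['  12', '   1', '  12', '  13', '  13', '  13', '  12', '  21', '  11', '  13']
-38 ['   2', '  13', '  15', '  16', '  16', '  14', '  15', '  16', '  16', '  14']
-32 ['   2', '  16', '  14', '  16', '  16', '  16', '  21', '  14', '  15', '  13']
-26 ['   2', '  14', '  18', '  19', '  18', '  18', '  20', '  21', '  15', '  10']
-20 ['   3', '  14', '  21', '  20', '  27', '  25', '  26', '  19', '  19', '  11']
-14 ['  14', '  17', '  19', '  25', '  28', '  26', '  27', 
[... 4498 characters left out ...]
 21', '  11', '   2', '   1']
4 ['   2', '   2', '  13', '  19', '  20', '  21', '  19', '  15', '   1', '   2']
10 ['   2', '   1', '  12', '  14', '  17', '  18', '  16', '  12', '   5', '   2']
16 ['   1', '   1', '   7', '  14', '  15', '  14', '  14', '  15', '   0', '   3']
22 ['   1', '   2', '  11', '  13', '  14', '  12', '  14', '   8', '   2', '   2']
28 ['   3', '   2', '   3', '   1', '  10', '   1', '  11', '   6', '   1', '   2']
34 ['   2', '   2', '   2', '   2', '   1', '   2', '   2', '   2', '   4', '   3']
40 ['   2', '   2', '   3', '   0', '   1', '   2', '   1', '   2', '   5', '   2']
46 ['   3', '   2', '   1', '   3', '   2', '   2', '   2', '   1', '   2', '   3']
```

View pics/v1.png

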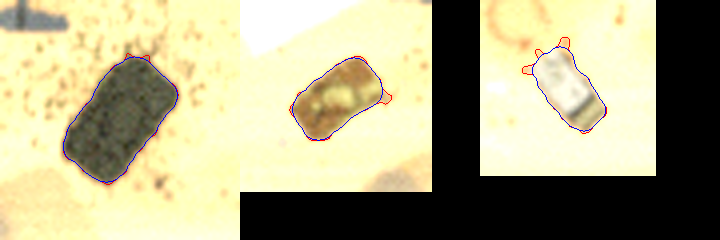

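Run:
```python
from h import *
o=[]
for n,(x0,y0,x1,y1) in(("top",(325,200,455,290)),("scene",(345,180,435,250))):
    P=cloud(n,np.load(f"{n}0_d.npy"))[...,2]
    a=np.clip(P[y0:y1,x0:x1]*1000*6+20,0,255).astype(np.uint8)
    i=np.clip(np.load(f"{n}0_i.npy")[y0:y1,x0:x1]*1.6,0,255).astype(np.uint8)[...,::-1]
    o.append(cv2.resize(np.hstack([cv2.applyColorMap(a,cv2.COLORMAP_JET),i]),(780,int(390*(y1-y0)/(x1-x0))),interpolation=cv2.INTER_NEAREST))
cv2.imwrite("pics/hm.png",np.vstack(o))
```

```text
(no output)
```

View pics/hm.png

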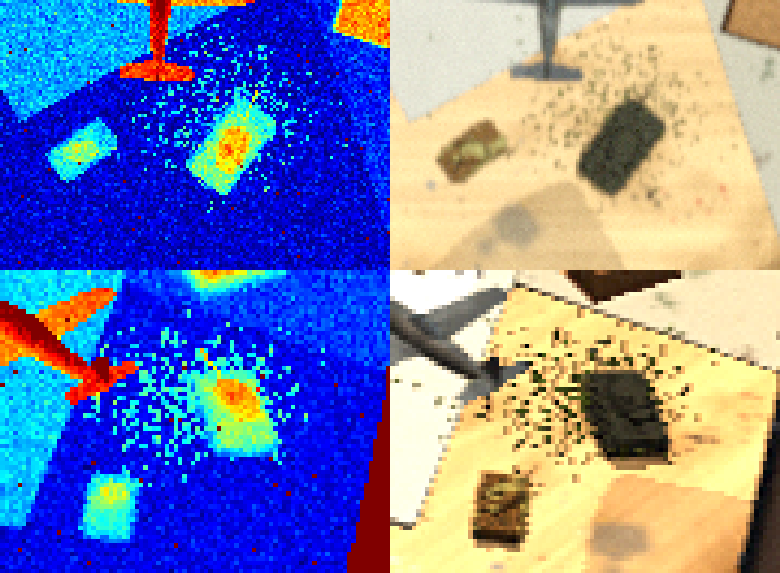

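Scattered clippings (about 12 mm high) lie round the large tank. Its barrel shows as a warm streak toward +x/−y, and the small tank's barrel also points to +x/−y. Now the nests from both views, and the plane's height near the large tank.

Run:
```python
from h import *
s=4
for n,seeds in(("top",dict(medium=(215,242),small=(249,240),large=(285,237))),("scene",dict(medium=(261,299),small=(289,278),large=(315,258)))):
    im=np.load(f"{n}0_i.npy"); up=cv2.resize(im,None,fx=s,fy=s,interpolation=cv2.INTER_CUBIC)
    hsv=cv2.cvtColor(up,cv2.COLOR_RGB2HSV); V=hsv[...,2]
    u,v=seeds["large"]; vw=np.median(im[v-3:v+3,u-3:u+3].max(2)); u,v=seeds["medium"]
    m=((hsv[...,1]<45)&(V>vw*.6)).astype(np.uint8)
    for k,(u,v) in seeds.items():
        _,lab=cv2.connectedComponents(m); kk=(lab==lab[v*s,u*s]).astype(np.uint8)
        c,_=cv2.findContours(kk,cv2.RETR_EXTERNAL,cv2.CHAIN_APPROX_NONE); c=max(c,key=cv2.contourArea)[:,0]
        q=ray(n,(c+.5)/s-.5,.010)[:,:2]*1000
        r=cv2.minAreaRect(q.astype(np.float32)); b=cv2.boxPoints(r); e=max([b[1]-b[0],b[2]-b[1]],key=np.linalg.norm)
        print(n,k,np.round(r[0],1),np.round(sorted(r[1]),1),round(math.degrees(math.atan2(e[1],e[0]))%180,1))
# tray rim outline via orange/brown vs? use depth height of plane tail
P=cloud("top",np.load("top0_d.npy"))
for (a,b,c,d) in[(365,218,390,230),(350,180,410,215),(372,170,385,225)]:
    q=P[b:d,a:c].reshape(-1,3); print("plane z p50,p99",np.round(np.percentile(q[:,2],[50,90,99]),3))
q=P[200:235,360:400].reshape(-1,3); q=q[q[:,2]>.02]; d=np.linalg.norm(q[:,:2]-[.4408,-.2618],axis=1); print("nearest plane pt",q[np.argsort(d)[:5]])
```

```text
top medium [461.5 182.1] [68.  90.3] 2.8
top small [465.8 101. ] [51.8 79.3] 3.0
top large [470.2  19.9] [ 77.2 117.4] 3.0
scene medium [464.8 179.1] [67.9 93.8] 3.4
scene small [469.2  99.6] [52.  83.8] 7.3
scene large [473.5  16.2] [ 80.2 120.9] 3.0
plane z p50,p99 [0.011 0.034 0.037]
plane z p50,p99 [0.011 0.034 0.044]
plane z p50,p99 [0.03  0.039 0.045]
nearest plane pt [[ 0.49351555 -0.22960185  0.03275559]
 [ 0.49582563 -0.2318161   0.0342255 ]
 [ 0.49349214 -0.22777732  0.02781422]
 [ 0.49582075 -0.22989853  0.03031285]
 [ 0.49351282 -0.2255091   0.02714333]]
```

Nests (top view): medium (461.5,182.1), small (465.8,101.0), large (470.2,19.9) mm. Spacing is 81.2 and 81.2 against 81 given, yaw is 3°, and sizes run about 3 mm over from blur. The scene view is biased by the stop walls but agrees to 4 mm. I'll start with the small tank.

```bash
cat >> h.py <<'E'
NEST=dict(large=(.4702,.0199),medium=(.4615,.1821),small=(.4658,.1010)); NY=183.0
def Rj(a):
    a=math.radians(a); y=np.array([math.cos(a),math.sin(a),0]); z=np.array([0,0,-1.]); return np.column_stack([np.cross(y,z),y,z])
def st(t=""):
    print(t,"t",round(robot.read_t(),2),"p",np.round(robot.read_position(),4),"F",np.round(robot.read_force(),1),"w",round(robot.read_grip_width()*88,1),"q6",round(robot.read_qpos()[5],1))
def snap(tag):
    for n in CI:
        im,d=robot.grab_frame(n); cv2.imwrite(f"pics/{n}_{tag}.png",im[...,::-1]); np.save(f"{n}_{tag}_i.npy",im);np.save(f"{n}_{tag}_d.npy",d)
def jaws(a,p):
    """jaw angle a or a+180 (same grasp) with the smaller joint-6 travel"""
    c=[]
    for b in(a,a+180):
        q=robot.ik(p,Rj(b))
        if q is not None: c.append((abs(q[5]),b,np.round(q,0)))
    c.sort(key=lambda k:k[0]); print(c); return c[0][1]
E
python3 - <<'E'
from h import *
hc=(.4379,-.1452); th=126
b=jaws(th-90,(*hc,.12))
q=robot.ik((.4615,.1821,.12),Rj(b+NY-th)); print("place q",q)
robot.move_gripper(.65)
robot.goto((*hc,.10),Rj(b)); st("above")
robot.servo_line((*hc,.003),speed=.1); st("down")
robot.move_gripper(0.0); st("grip")
E
```

```text
[(np.float64(29.77865006299166), 216, array([  6.,   6., -34.,   0., -50.,  30.])), (np.float64(150.2213499370083), 36, array([   6.,    6.,  -34.,    0.,  -50., -150.]))]
place q [ 44.27607958   9.49121035 -29.88681412   0.         -50.62197554
  48.72392042]
above t 2.99 p [ 0.4381 -0.1457  0.1001] F [0.1 0.1 0. ] w 57.3 q6 29.8
down t 4.11 p [ 0.436  -0.1455  0.0026] F [-5.4 -2.4 -3.6] w 57.2 q6 29.8
grip t 4.72 p [ 0.4388 -0.1451  0.0034] F [0.8 1.8 4.9] w 25.7 q6 29.8
```

Gripped at 25.7 mm, against 27 mm given. I'll lift and check.

Run:
```python
from h import *
p=robot.read_position()
robot.servo_line((p[0],p[1],.11),speed=.12); robot.dwell(.2); st("lift"); snap("s1")
t=cv2.imread("pics/top_s1.png")[190:290,300:400];s=cv2.imread("pics/scene_s1.png")[170:270,310:430]
cv2.imwrite("pics/s1.png",cv2.convertScaleAbs(np.hstack([cv2.resize(t,(400,400)),cv2.resize(s,(400,400))]),alpha=1.6))
```

```text
lift t 5.97 p [ 0.4383 -0.1451  0.1093] F [ 0.1  0.4 -1. ] w 26.0 q6 29.8
```

View pics/s1.png

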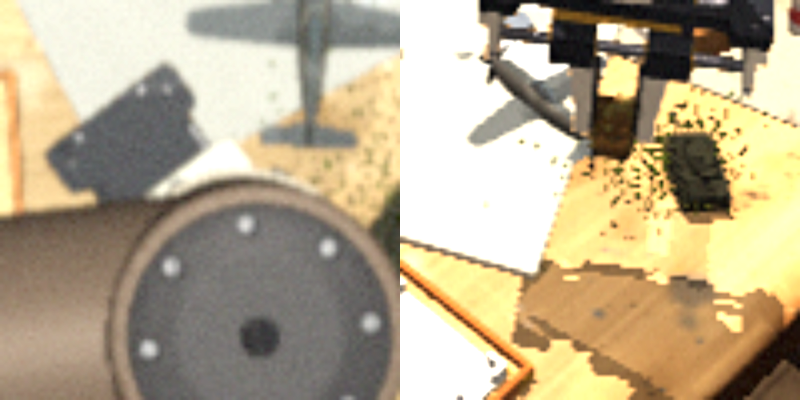

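Right panel, scene view: the small tank is held upright between the fingers at about (610,120). Placing it.

```bash
cat >> h.py <<'E'
def place(nest,b,off,dz=.0135,opn=.0,wide=.5,z=.10):
    a=math.radians(NY); yd=np.array([math.cos(a),math.sin(a)]); xd=np.array([yd[1],-yd[0]])
    p=np.array(NEST[nest])+off[0]*xd+off[1]*yd; print("tcp",p)
    robot.goto((*p,z),Rj(b)); st("over")
    robot.servo_line((*p,.03),speed=.12); robot.servo_line((*p,dz),speed=.05); robot.dwell(.1); st("down")
    robot.move_gripper(opn); st("open")
    robot.servo_line((*p,.10),speed=.15); st("up"); robot.move_gripper(wide)
E
python3 - <<'E'
from h import *
place("medium",216+NY-126,(.0015,.0025),opn=.5)
snap("s2")
s=cv2.imread("pics/scene_s2.png")[230:340,200:360]
cv2.imwrite("pics/s2.png",cv2.convertScaleAbs(cv2.resize(s,(800,550)),alpha=1.4))
E
```

```text
tcp [0.45892492 0.1834671 ]
over t 7.32 p [0.4588 0.1827 0.0999] F [-0.1  0.5  0.5] w 26.0 q6 48.4
down t 8.63 p [0.459  0.1836 0.0134] F [-1.5 -0.4  2. ] w 26.1 q6 48.4
open t 9.21 p [0.4589 0.1834 0.0134] F [-0.1 -0.8  0.4] w 44.4 q6 48.4
up t 9.93 p [0.4584 0.1831 0.0994] F [-0.2  1.2 -0.2] w 44.0 q6 48.4
```

View pics/s2.png

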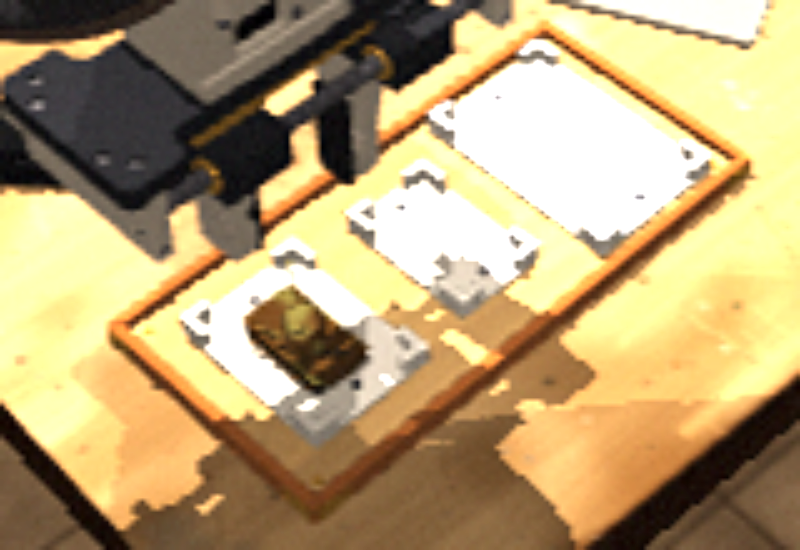

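The small tank sits upright in the middle nest, aligned. Next the large tank.

Run:
```python
from h import *
hc=(.4408,-.2618); th=140.5
b=jaws(th-90,(*hc,.12)); print(b, robot.ik((*NEST["large"],.12),Rj(b+NY-th)))
robot.move_gripper(.68)
robot.goto((*hc,.12),Rj(b)); st("above")
robot.servo_line((*hc,.03),speed=.12);st("30mm"); robot.servo_line((*hc,.003),speed=.06); robot.dwell(.1);st("down")
robot.move_gripper(0.0); st("grip")
p=robot.read_position()
robot.servo_line((p[0],p[1],.12),speed=.12); robot.dwell(.2); st("lift"); snap("l1")
t=cv2.imread("pics/top_l1.png")[190:290,340:440];s=cv2.imread("pics/scene_l1.png")[120:250,330:460]
cv2.imwrite("pics/l1.png",cv2.convertScaleAbs(np.hstack([cv2.resize(t,(400,400)),cv2.resize(s,(400,400))]),alpha=1.6))
```

```text
[(np.float64(59.23759487615262), 230.5, array([ -9.,  11., -28.,   0., -51.,  59.])), (np.float64(120.76240512384733), 50.5, array([  -9.,   11.,  -28.,    0.,  -51., -121.]))]
230.5 [ 26.47426441   7.10493781 -32.85363577   0.         -50.04142642
  66.52573559]
above t 12.43 p [ 0.4412 -0.2612  0.12  ] F [-1.3  0.6  0.1] w 59.5 q6 59.2
30mm t 13.32 p [ 0.4414 -0.2618  0.0305] F [-1.5 -0.6 -0.5] w 59.9 q6 59.2
down t 14.03 p [ 0.441  -0.2619  0.0031] F [ 0.4  0.6 -0.2] w 60.0 q6 59.2
grip t 14.55 p [ 0.4408 -0.2618  0.0031] F [-1.1  0.1  2.4] w 36.0 q6 59.2
lift t 15.88 p [ 0.4405 -0.2618  0.1193] F [-0.5  0.4  0.5] w 35.8 q6 59.2
```

View pics/l1.png

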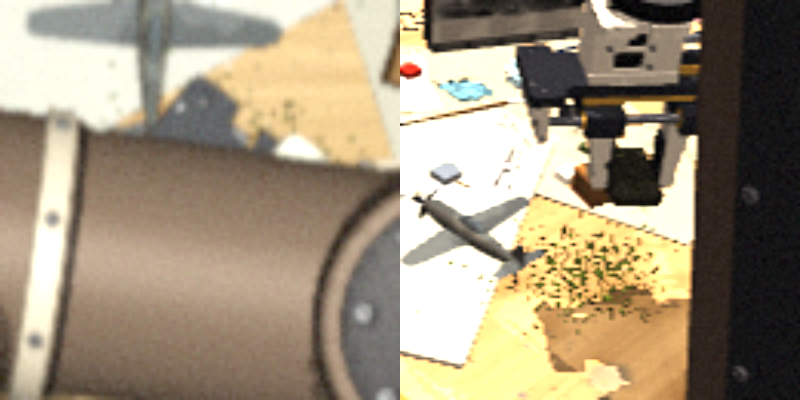

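Gripped at 36.0 mm, as given, and held upright (right panel, about (635,175)). Placing it.

Run:
```python
from h import *
place("large",230.5+NY-140.5,(0,.0055),opn=.6,wide=.55)
hc=(.6426,.0687); th=39.5
b=jaws(th-90,(*hc,.12)); print(b,robot.ik((*NEST["small"],.12),Rj(b+3-th)),robot.ik((*NEST["small"],.12),Rj(b+183-th)))
robot.goto((*hc,.12),Rj(b)); st("above"); snap("l2")
s=cv2.imread("pics/scene_l2.png")[200:340,180:360]
cv2.imwrite("pics/l2.png",cv2.convertScaleAbs(cv2.resize(s,(720,560)),alpha=1.5))
```

```text
tcp [0.46470754 0.01961215]
over t 17.07 p [0.4648 0.0191 0.1   ] F [ 0.  -0.6 -0.4] w 36.0 q6 66.2
down t 18.38 p [0.4645 0.0196 0.0133] F [-0.1  0.2  0.3] w 36.2 q6 66.2
open t 18.94 p [0.4647 0.0196 0.0135] F [-0.2  0.4  0.1] w 53.0 q6 66.2
up t 19.67 p [0.4642 0.0195 0.0994] F [ 0.1 -0.4 -0.4] w 52.5 q6 66.2
[(np.float64(73.86680742303571), 129.5, array([ 23.,  23., -11.,   0., -56., -74.])), (np.float64(106.13319257696429), -50.5, array([ 23.,  23., -11.,   0., -56., 106.]))]
129.5 [  35.96327257    7.67381677  -32.16100448    0.          -50.16517875
 -122.96327257] [ 35.96327257   7.67381677 -32.16100448   0.         -50.16517875
  57.03672743]
above t 22.12 p [0.6424 0.0686 0.12  ] F [-1.   0.2  0.8] w 48.4 q6 -73.8
```

View pics/l2.png

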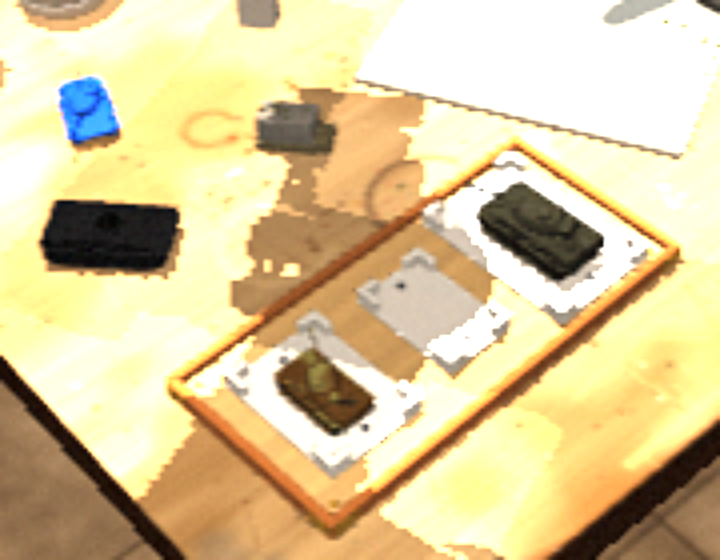

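Both tanks are seated. Now the truck.

Run:
```python
import h
from h import *
hc=(.6426,.0687)
robot.servo_line((*hc,.03),speed=.12); robot.servo_line((*hc,.003),speed=.06); robot.dwell(.1); st("down")
robot.move_gripper(0.0); st("grip"); p=robot.read_position()
robot.servo_line((p[0],p[1],.10),speed=.12); st("lift"); snap("t1")
if 18<robot.read_grip_width()*88<26:
    h.NY=3.0
    place("small",129.5+3-39.5,(0,.004),opn=.5)
    robot.goto((.40,-.30,.25),Rj(230)); robot.dwell(.3); st("clear"); snap("end")
    s=cv2.imread("pics/scene_end.png")[200:340,180:360]; t=cv2.imread("pics/top_end.png")[190:290,185:325]
    cv2.imwrite("pics/e1.png",cv2.convertScaleAbs(cv2.resize(s,(720,560)),alpha=1.5)); cv2.imwrite("pics/e2.png",cv2.convertScaleAbs(cv2.resize(t,(770,550),interpolation=cv2.INTER_CUBIC),alpha=1.3))
```

```text
down t 23.82 p [0.6429 0.0687 0.0032] F [-0.4 -0.2 -0.1] w 48.1 q6 -73.9
grip t 24.37 p [0.6427 0.0687 0.0032] F [-0.8  0.2  1.1] w 21.8 q6 -73.9
lift t 25.32 p [0.642  0.0686 0.0991] F [ 0.1  0.6 -0.8] w 21.8 q6 -73.9
tcp [0.46979452 0.10120934]
over t 26.25 p [0.4707 0.1016 0.1003] F [-1.1 -0.5  0.3] w 22.0 q6 -122.6
down t 27.57 p [0.4697 0.1012 0.0133] F [ 0.6 -0.7 -0.2] w 21.6 q6 -122.7
open t 28.19 p [0.4698 0.1012 0.0135] F [ 0.5 -0.2 -0.7] w 44.0 q6 -122.7
up t 28.92 p [0.4693 0.101  0.0994] F [ 0.3  0.  -1.3] w 44.1 q6 -122.7
clear t 32.18 p [ 0.4001 -0.2999  0.2499] F [-0.   0.7  0.8] w 44.1 q6 64.3
```

View pics/e1.png

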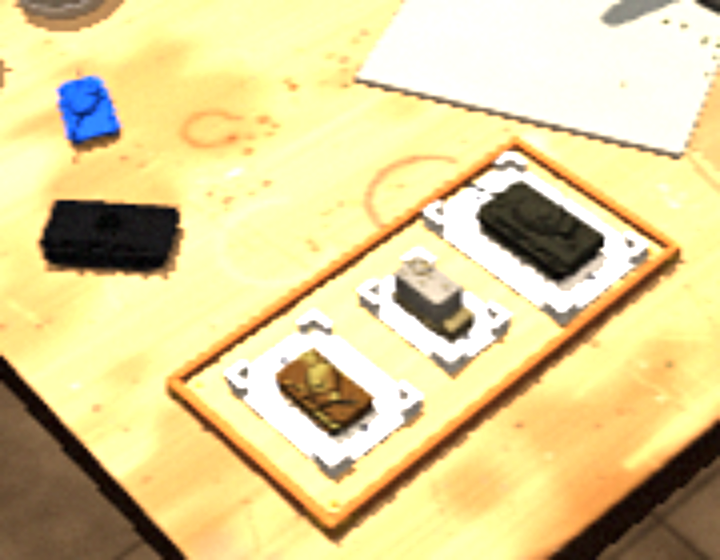

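View pics/e2.png

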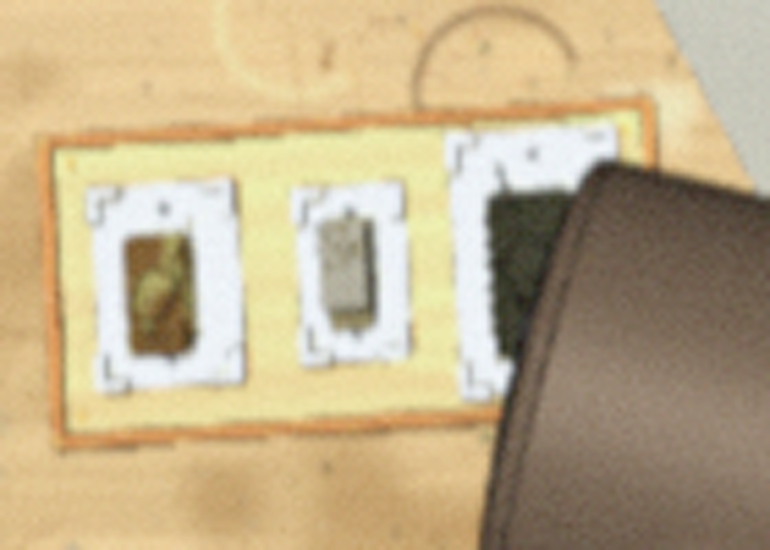

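The small tank and truck look centred and aligned. The arm hides the large one from above, so I'll move clear and measure all three.

Run:
```python
from h import *
robot.movej([-60.785,20.546,.682,0,-70.136,-16.507]); robot.dwell(.2); st(); snap("end2")
def rect(q):
    r=cv2.minAreaRect((q*1000).astype(np.float32)); b=cv2.boxPoints(r); e=max([b[1]-b[0],b[2]-b[1]],key=np.linalg.norm)
    return np.round(r[0],1),np.round(sorted(r[1]),1),round(math.degrees(math.atan2(e[1],e[0]))%180,1)
a=math.radians(3); ux=np.array([math.cos(a),math.sin(a)]); 
for n in CI:
    P=cloud(n,np.load(f"{n}_end2_d.npy"))
    for k,c in NEST.items():
        m=(abs(P[...,0]-c[0])<(.052 if k=="large" else .034))&(abs(P[...,1]-c[1])<(.03 if k!="small" else .018))
        for lo in(.0155,.021):
            q=P[m&(P[...,2]>lo)&(P[...,2]<.08)]; print(n,k,lo,rect(q[:,:2]),"nest",np.array(c)*1000,"top z",np.round(np.percentile(q[:,2],95),4))
o=[cv2.resize(cv2.imread("pics/top_end2.png")[190:290,185:325],(560,400),interpolation=cv2.INTER_CUBIC)]
cv2.imwrite("pics/e3.png",cv2.convertScaleAbs(o[0],alpha=1.2))
# undisturbed things: depth change elsewhere
i0=cv2.imread("pics/top0.png").astype(int);i1=cv2.imread("pics/top_end2.png").astype(int); D=abs(i0-i1).max(2)
for nm,(u,v) in dict(blue=(229,125),hull=(208,168),block=(452,206)).items(): print(nm,D[v-15:v+15,u-18:u+18].mean(), D[v-15:v+15,u-18:u+18].max())
```

```text
t 34.09 p [ 0.1495 -0.6581  0.227 ] F [ 0.4 -0.9  0. ] w 44.2 q6 -16.5
scene large 0.0155 (array([473.6,  20.4]), array([ 50.7, 101.2]), 175.7) nest [470.2  19.9] top z 0.0379
scene large 0.021 (array([470.3,  20. ]), array([41.4, 82.5]), 4.5) nest [470.2  19.9] top z 0.0381
scene medium 0.0155 (array([462.2, 182.5]), array([58.8, 66.6]), 0.4) nest [461.5 182.1] top z 0.0308
scene medium 0.021 (array([459.9, 184.2]), array([30.6, 59.8]), 177.6) nest [461.5 182.1] top z 0.0315
scene small 0.0155 (array([465.5, 103.1]), array([32.2, 66.9]), 0.9) nest [465.8 101. ] top z 0.0372
scene small 0.021 (array([465. , 101.7]), array([21.4, 48.2]), 4.3) nest [465.8 101. ] top z 0.0373
top large 0.0155 (array([468. ,  19.8]), array([57. , 99.3]), 179.3) nest [470.2  19.9] top z 0.0371
top large 0.021 (array([471.9,  19.1]), array([40.4, 83.8]), 3.5) nest [470.2  19.9] top z 0.0373
top medium 0.0155 (array([460.4, 183. ]), array([55. , 65.3]), 0.3) nest [461.5 182.1] top z 0.0301
top medium 0.021 (array([459.4, 188.5]), array([40.2, 59.7]), 178.4) nest [461.5 182.1] top z 0.0308
top small 0.0155 (array([466.5, 100.9]), array([34.2, 66.1]), 179.1) nest [465.8 101. ] top z 0.0376
top small 0.021 (array([463.7, 101. ]), array([25.7, 50.9]), 169.3) nest [465.8 101. ] top z 0.038
blue 3.39537037037037 17
hull 6.270370370370371 31
block 3.550925925925926 14
```

View pics/e3.png

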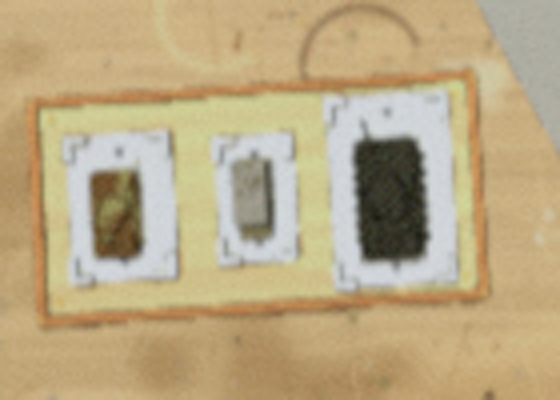

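All three are upright and centred within about 2 mm, and the rest is undisturbed. Handing in.

```bash
python3 -c "
from rig import robot
print(robot.job_done(), robot.read_t())"
```

```text
the job is handed in; nothing more can be done
the job is handed in; nothing more can be done
```

All three models are packed upright, each in its own nest, and the job was handed in at about 34 s of the 88 s allowed. I gripped each across its tracks or box, at widths of 26, 36 and 22 mm. No force reading at my checks was above about 7 N.

- **Position:** the last pictures from both cameras show each model lying along its nest between the corner stops. For the large tank and truck, the outline centres are within about 2 mm of the nest centres.
- **Height:** the tops measured about 1–3 mm above what flat seating would give, in line with the earlier camera readings.
- **Left alone:** the bare hull, the sanding block and the blue look-alike were not touched and show no movement in the pictures. The hull patch changed a bit more in brightness (31 levels at most) but sits at the same place.

**Checks that disagreed:**
- **Nest centres:** the scene view put them up to about 4 mm from the top view. I put this down to the stop walls in its mask and used the top view, whose spacing was 81.2 mm against the 81 mm given.
- **Small tank:** the final top-view depth rectangle was 6 mm off sideways and too wide, probably because it took in the tank's own aerial or a corner stop. The scene view and the picture show it centred within about 3 mm.
- **Truck:** the same top-view check gave a yaw about 14° off. The scene view gave 4.3° against the nest's 3°.

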